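# Set the spray turbine's air dial by clicks and switch it on

## Robot

A 6-joint arm with a two-finger parallel gripper is mounted at the origin on the work surface. World frame = base frame: x ahead of the robot, y to its left, z up, the work surface at z = 0. Lengths are in m, angles in rad, forces in N, time in s.
With the tool pointing down it reaches from about 0.3 to 0.775 m from the base axis. Payload 14.6 kg.
Tool frame: the origin (TCP) lies between the finger pads; the fingertips stand 14 mm ahead of it and the grasp point (between the pads) lies 5 mm behind it; z points along the fingers, y is the line along which they close (so a half turn about z gives the same grasp; the last joint's range is limited). The gripper opens to 94 mm and grips with 3 to 60 N. Pads are 16 mm wide; open, the fingers measure 119 mm over their backs; the gripper's body (75 mm by 177 mm) begins 78 mm behind the grasp point.
Start: joints at [-1.283, 0.3, 1.521, -0, 1.321, -0.067], TCP at [0.191, -0.516, 0.199] pointing down, gripper open.
Joint ranges: [-3.03, 3.03], [-0.79, 2.21], [0.23, 2.52], [-1.04, 4.18], [0, 3.07], [-2.55, 2.55]. Speed limits (rad/s): [2.22, 2.22, 2.57, 3.14, 3.14, 3.14].

## Interface

Orientations are given as [roll, pitch, yaw] about the fixed x, y, z axes, in that order (R = Rz(yaw) Ry(pitch) Rx(roll)).
In Python, from station import ctrl gives the robot as it stands. The module is installed in compiled form; this text tells all that it offers.
- The arm moves only by the tool move_arm, never from a script. Its argument "targets" is a list of rows, each a list of 7 numbers: the opening, from -1 (shut) to 1 (fully open), then the shift along the tool's x, y, z in units of 50 mm (1.0 is 50 mm), then the turn, a rotation vector about the tool's x, y, z in rad. A call has 1 to 12 rows; each row is the pose to reach, as a shift and turn from the pose commanded when the call began, along the tool's axes at that moment; what a row does not reach only later rows make up. A row lasts 1/10 s, in which the tool goes at most 50 mm and 8.59 degrees, less where a joint would pass 70% of its speed; a pose out of reach is approached as far as the arm can. A call with a gripper value outside its range is refused whole. The fingers move at their own pace and stop on an object; "grip_force" is the grip in N (left out, the last holds). Time passes only in rows, so rows that repeat a pose let the fingers close. It gives the time, the measured TCP pose, the force, the opening and the grip force at its end, in the units of the state.
- ctrl.get_obs(): the state, without advancing time (a new reading comes with each control period).
- ctrl.camera(name): name is "scene" or "top" or "wrist"; returns (picture, depth): 480x640x3 uint8, red, green, blue; 480x640 float32, m along the optical axis (not along the pixel's ray), 0 where there is no reading.
- ctrl.camera_params(name): a dict with "intrinsics" (3x3 intrinsics, pixels), "rvec" (rotation vector, rad) and "tvec" (3), from world to camera coordinates, as OpenCV has them; the wrist camera has in their place "T_tool_cam" (4x4, takes a point from camera to tool coordinates, whose origin is the TCP and whose axes are the flange's). Camera axes: x right, y down, z forward; pixel columns grow to the right and rows downward; lengths in m; the calibration is good to about 2 mm. A picture is of the moment at which its call begins: read the wrist's pose just before it. camera_params takes no time and is no camera call.
- ctrl.hand_in(): hands the job in; it is judged then, once.
Trained networks look in the newest picture that a camera, given by its name, has taken for a name from the list of things; names that differ only in an ending like _2 or _b are one class to them, and where a whole thing is asked for, a point or a joint stands for the part that bears it (a point fixed in the world has none). Each returns a list of dicts, best first, with "score" (0 to 1); they miss things now and then, are a little off and sometimes report something else, mostly with a low value. They report only what shows in the picture. A call takes as long as a camera call.
- ctrl.cut_out(camera, target): "region" (480x640 bool, what is visible of it) and "point" ([column, row] in pixels, amid what is visible of it).
- ctrl.tip_of(camera, target): "point" ([column, row] in pixels: a listed point, or the origin of a listed thing).
The state is a dict: "time_s": time; "qpos": joint angles; "joint_vel": joint speeds; "tau": joint torques, N m; "ee_pos": TCP position; "eef_rot": TCP orientation; "force": force on the tool from outside, world axes, zero at the start; "moment": the same for the moment, N m; "grip_width": finger opening in m; "grip_force": force on a finger pad.
Only numpy, scipy, OpenCV 4.12 (cv2) and the standard library are available. Lean on these libraries where they do the work, as an engineer would, in place of code of your own. Each camera call takes 0.05 s, during which the arm holds its last target. There are 200 camera calls.

## Task

Set the air flow on the spray turbine's control box: with the push-and-turn knob pressed down gently (it turns the dial only while pressed, but lean on it hard and the clutch under it is ruined), wind the dial back anticlockwise to its stop, then go exactly five clicks clockwise. Then tip the toggle switch fully over, away from the robot, and let go, leaving the other things where they stand.

Things in the scene. Friction and masses are not known exactly. Their poses are not given: they have to be found in the camera images.
- box: grey steel control box lying flat, fixed, 200 (x) x 300 (y) x 80 mm high; origin at the centre of its underside, x pointing to its rear edge (away from the robot, give or take its yaw), y along its length, z up. On its flat top: the knob with the dial ring about it, axis at x -20, y +75 mm; the toggle switch at x -20, y -85 mm
- knob: black push-and-turn knob, vertical axis: round flange 48 mm across, 8 mm thick, on it an upright bar grip 42 long (own x) x 14 thick (own y) x 34 mm high; origin on the axis at the flange's underside, which stands 24 mm over the box top when let up. Unpressed it spins freely, several turns either way, and drives nothing: let it up, turn it back and press again to wind further
- knob_top (a point): top of the bar grip, on the axis, 42 mm above the knob's origin. Pressed down, the knob yields against a light spring (2 N at first, +0.2 N per mm) and after 2 to 12 mm (hidden, different every time, to be felt) meets a clutch plate that resists with 7 N more per mm. More than 20 N on the plate ruins it
- dial_axis (a point): centre of the dial ring, at the height of the box top. The pressed knob carries the dial round by friction on the clutch plate: about 0.015 N m for each N on the plate; getting over a click takes about 0.08 N m, so 7 to 14 N on the plate turn it surely, less slips. At the dial's end stops the clutch just slips, harmlessly. Tick marks stand round on the box top, one per click, the longest (towards the box's -x) at the stop
- dial (a joint): aluminium dial collar with a black pointer line, round the knob, 56 to 82 mm across, a few mm over the box top, below the flange. Value in rad, clockwise from above positive, 0 at the anticlockwise stop, where the count of clicks starts from zero; a click (detent) every 0.349 rad (20 deg); 3.84 at the other stop. Left alone it settles on the nearest click. It starts two to five clicks from the stop
- switch (a joint): toggle switch lever: 0 = off, leaning 0.5 rad towards the box's front (-x, robot side); 1.0 = on, leaning 0.5 rad towards +x; stays where it is left, a light push of 1 to 3 N moves it
- switch_tip (a point): centre of the 26 mm black ball on the switch lever's end; the lever is 60 mm long from its pivot, which lies 22 mm above the box top; its block is 70 (x) x 50 (y) x 25 mm high
- jar: small glass jar, 36 mm across, 40 mm high, standing on the box's top towards the rear; origin under its centre; to be left alone
- brush: paint brush lying in front of the box; to be left alone
- tin: paint tin 76 mm across, 90 mm high, beside the knob's end of the box; to be left alone
- sander: cork sanding block 100 x 65 x 35 mm beside the switch's end; to be left alone
- scraper: scraper lying to the robot's left; to be left alone
- cup: cup 76 mm across, 100 mm high, to the robot's right; to be left alone

How it is judged:
On the way, in this order (a step that is already met when the one before it is completed fails the run):
1. the dial has been wound back to its anticlockwise stop (value of joint dial below 0.1 rad), for 0.1 s.
2. the dial stands on the fifth click from the stop, the switch still off (value of joint dial between 1.61533 and 1.87533 rad and value of joint switch below 0.3 rad and contact force between plate_c0 and knob below 0.5 N), for 0.3 s.
At the end, for the whole second after the job is handed in: The dial rests on the fifth click (1.745 rad from the stop, within 0.13 rad), with the knob let up, and the switch lever is fully over (more than 0.85 of its 1.0 rad) (value of joint dial between 1.61533 and 1.87533 rad and value of joint switch above 0.85 rad and contact force between plate_c0 and knob below 0.5 N); the robot touches nothing.
It fails at once if the clutch plate under the knob is pressed with more than 20 N (contact force between plate_c0 and knob above 20 N).
It fails at once if a bystander was shoved more than 30 mm or knocked over (distance of any of jar, brush, tin, sander, scraper, cup from where it was at the start of the episode above 0.03 m or angle between any of jar, tin, cup's own z axis and vertical above 0.7 rad).
It also fails if it takes over 64 s, if anything falls off the work surface, if the arm or the gripper's body presses on something with over 40 N, if the wrist force passes 120 N, or if a joint passes its speed limit or range.

## Working session

There is one attempt and no reset: what is moved stays moved. The work goes in short steps, Python scripts to look and compute and a tool call to move; the robot and the scene stay as the last step left them, time stands still between calls to the robot, and variables do not carry over. Pictures are saved under pics/ and viewed, at most 10 in all, crops included, and the job is handed in when it is done.

Besides the shell and the picture viewer there is one more tool, called as name(argument=value, ...), one argument or row to a line, values as JSON. move_arm: Moves the arm, as the interface text tells. Its arguments: {"type":"object","properties":{"targets":{"type":"array"},"grip_force":{"type":"number"}},"required":["targets"]}

```bash
mkdir -p pics; cat > h.py <<'E'
import numpy as np, cv2
from scipy.spatial.transform import Rotation as R
from station import ctrl
def T_cam(name,obs=None):
    p=ctrl.camera_params(name); K=np.array(p["intrinsics"])
    if "T_tool_cam" in p:
        o=obs or ctrl.get_obs(); T=np.eye(4); T[:3,:3]=R.from_euler('xyz',o["eef_rot"]).as_matrix() if len(o["eef_rot"])==3 else R.from_quat(o["eef_rot"]).as_matrix()
        T[:3,3]=o["ee_pos"]; return K,T@np.array(p["T_tool_cam"])
    T=np.eye(4); T[:3,:3]=cv2.Rodrigues(np.array(p["rvec"],float))[0]; T[:3,3]=np.ravel(p["tvec"]); return K,np.linalg.inv(T)
def ray(K,T,px):
    d=np.linalg.inv(K)@np.array([px[0],px[1],1.0]); return T[:3,3],T[:3,:3]@d
def at_depth(K,T,px,z): o,d=ray(K,T,px); return o+d*z
def at_z(K,T,px,h): o,d=ray(K,T,px); return o+d*(h-o[2])/d[2]
def save(n,img): cv2.imwrite(f"pics/{n}.png",cv2.cvtColor(img,cv2.COLOR_RGB2BGR))
E
python3 - <<'E'
from h import *
o=ctrl.get_obs(); print({k:np.round(v,3) for k,v in o.items()})
for c in ("top","scene"):
    im,d=ctrl.camera(c); save(c,im); np.save(c+"_d.npy",d); K,T=T_cam(c)
    print(c,T[:3,3].round(3))
    for t,h in (("box",0),("knob",.104),("knob_top",.146),("dial_axis",.08),("switch_tip",.155),("jar",.08),("tin",0),("sander",0),("cup",0),("brush",0)):
        r=ctrl.tip_of(c,t)
        if r: print(t,round(r[0]["score"],2),np.round(r[0]["point"],1),at_z(K,T,r[0]["point"],h).round(3))
E
```

```text
{'time_s': np.float64(0.0), 'qpos': array([-1.283,  0.3  ,  1.522,  0.   ,  1.321, -0.067]), 'joint_vel': array([ 0.001, -0.002,  0.002, -0.001,  0.001, -0.002]), 'tau': array([-0.0000e+00, -5.3181e+01, -3.5274e+01,  7.1000e-02,  2.4000e-02,
       -0.0000e+00]), 'ee_pos': array([ 0.191, -0.515,  0.199]), 'eef_rot': array([-3.14 , -0.   ,  0.355]), 'force': array([ 1.233,  0.259, -0.059]), 'moment': array([0.043, 0.003, 0.001]), 'grip_force': np.float64(0.0), 'grip_width': np.float64(0.094)}
top [0.189 0.03  1.51 ]
box 0.74 [336.4 220.4] [ 0.539 -0.034  0.   ]
knob 0.86 [305.6 225. ] [0.507 0.045 0.104]
knob_top 0.4 [246.9 227.9] [0.497 0.182 0.146]
dial_axis 0.71 [306.7 226.9] [0.507 0.043 0.08 ]
switch_tip 0.42 [374.1 229.2] [ 0.478 -0.114  0.155]
jar 0.55 [345.9 192. ] [ 0.592 -0.058  0.08 ]
tin 0.88 [245.3 231.3] [0.521 0.202 0.   ]
sander 0.83 [415.6 217.7] [ 0.537 -0.24   0.   ]
cup 0.78 [488.9 207.2] [ 0.556 -0.434  0.   ]
brush 0.74 [336.7 279.4] [ 0.385 -0.027  0.   ]
scene [0.829 0.534 1.045]
box 0.56 [299.5 257.3] [ 0.533 -0.037  0.   ]
knob 0.87 [323.2 254.9] [0.513 0.044 0.104]
knob_top 0.85 [325.6 244.9] [0.508 0.047 0.146]
dial_axis 0.9 [322.7 264.9] [0.52  0.054 0.08 ]
switch_tip 0.53 [296.7 192.3] [ 0.488 -0.112  0.155]
jar 0.53 [269.1 245.1] [ 0.6   -0.062  0.08 ]
tin 0.76 [350.5 323.9] [0.526 0.185 0.   ]
sander 0.83 [257.6 199.7] [ 0.534 -0.261  0.   ]
cup 0.77 [221.8 166.6] [ 0.564 -0.426  0.   ]
brush 0.56 [351.  230.8] [ 0.374 -0.034  0.   ]
```

```bash
python3 - <<'E'
import cv2,numpy as np
a=cv2.imread("pics/top.png")[150:300,220:440]; b=cv2.imread("pics/scene.png")[150:350,200:400]
a=cv2.resize(a,(440,300),interpolation=cv2.INTER_CUBIC);b=cv2.resize(b,(300,300),interpolation=cv2.INTER_CUBIC)
cv2.imwrite("pics/c1.png",np.hstack([a,b]))
from h import *
print(ctrl.camera_params("wrist")["T_tool_cam"],ctrl.camera_params("wrist")["intrinsics"])
E
```

```text
[[-1.16540611e-03 -9.58092148e-01 -2.86457812e-01  8.37313115e-02]
 [ 9.99999057e-01 -1.32449032e-03  3.61584680e-04 -8.26005379e-04]
 [-7.25842041e-04 -2.86457121e-01  9.58092788e-01 -1.84899878e-01]
 [ 0.00000000e+00  0.00000000e+00  0.00000000e+00  1.00000000e+00]] [[350.62634049   0.         324.17190109]
 [  0.         350.62634049 238.41606303]
 [  0.           0.           1.        ]]
```

View pics/c1.png

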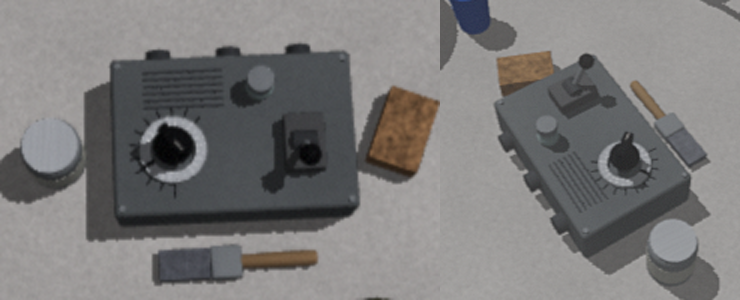

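move_arm(
  targets=[
    [1,0,0,-1.0,0,0,0],
    [1,0.8,-0.7,-2.0,0,0,0],
    [1,9.75,-8.3,-2.0,0,0,0],
    [1,9.75,-8.3,-2.0,0,0,0],
    [1,9.75,-8.3,-2.0,0,0,0],
    [1,9.75,-8.3,-2.0,0,0,0],
    [1,9.75,-8.3,-2.0,0,0,0],
    [1,9.75,-8.3,-2.0,0,0,0],
    [1,9.75,-8.3,-2.0,0,0,0],
    [1,9.75,-8.3,-2.0,0,0,0],
    [1,9.75,-8.3,-2.0,0,0,0],
    [1,9.75,-8.3,-2.0,0,0,0],
  ],
)

```text
time_s: 2.3
ee_pos: [0.4537, -0.0458, 0.2971]
eef_rot: [3.141, -0.001, 0.355]
force: [0.1, -0.9, 0.0]
grip_width: 0.0941
grip_force: 0.0
```

move_arm(
  targets=[
    [1,0,0,0,0,0,0],
  ],
)

```text
time_s: 2.4
ee_pos: [0.4546, -0.0436, 0.2966]
eef_rot: [-3.141, -0.0, 0.36]
force: [-0.5, -0.6, -0.2]
grip_width: 0.0936
grip_force: 0.0
```

```bash
python3 - <<'E'
from h import *
o=ctrl.get_obs(); print(o["ee_pos"].round(4),np.round(o["eef_rot"],3))
im,d=ctrl.camera("wrist"); save("w1",im); K,T=T_cam("wrist",o); np.savez("w1.npz",im=im,d=d,K=K,T=T)
for t,h in (("knob",.104),("knob_top",.146),("dial_axis",.08),("switch_tip",.155),("jar",.08),("box",0)):
    for r in ctrl.tip_of("wrist",t)[:2]: print(t,round(r["score"],2),np.round(r["point"],1),at_z(K,T,r["point"],h).round(4))
vv,uu=np.mgrid[:480,:640]; P=(T[:3,:3]@(np.linalg.inv(K)@np.stack([uu.ravel(),vv.ravel(),np.ones(uu.size)])*d.ravel())).T+T[:3,3]
m=(d.ravel()>0)&(abs(P[:,2]-.146)<.006); Q=P[m]; m2=np.hypot(Q[:,0]-.507,Q[:,1]-.046)<.04; Q=Q[m2]
print(len(Q)); c,s,v=cv2.minAreaRect((Q[:,:2]*1000).astype(np.float32)); print(c,s,v,Q.mean(0))
w,V=np.linalg.eigh(np.cov(Q[:,:2].T)); print(w,V[:,1],np.arctan2(V[1,1],V[0,1]))
b=(d.ravel()>0)&(abs(P[:,2]-.08)<.004); print(b.sum(),np.median(P[b,2]), P[b].min(0),P[b].max(0))
E
```

```text
[ 0.4546 -0.0436  0.2966] [-3.141 -0.     0.36 ]
knob 0.66 [266.3 133. ] [0.5123 0.0427 0.104 ]
knob_top 0.65 [260.4 130.8] [0.5145 0.0421 0.146 ]
dial_axis 0.74 [268.1 132.2] [0.5125 0.0447 0.08  ]
switch_tip 0.93 [405.9 224.8] [ 0.4818 -0.1164  0.155 ]
jar 0.91 [392.5  99.1] [ 0.5915 -0.0693  0.08  ]
741
(513.557861328125, 42.626914978027344) (41.74410629272461, 14.369991302490234) 37.364013671875 [0.5141401  0.04233994 0.14535696]
[1.6854855e-05 1.4388253e-04] [-0.79245053 -0.60993619] -2.485612589814943
41973 0.07970347508171677 [ 0.03058024 -0.42572541  0.07600037] [0.63275725 0.20683593 0.08398085]
```

View pics/w1.png

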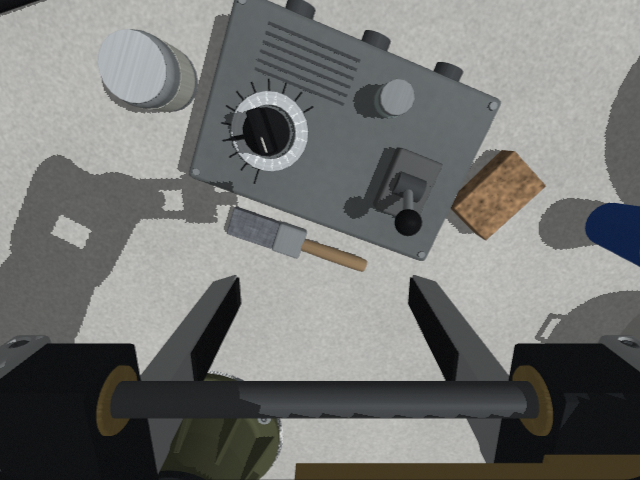

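move_arm(
  targets=[
    [1,0.8,-0.6,0,0,0,-0.147],
    [1,1.71,-1.2,0,0,0,-0.294],
    [1,1.71,-1.2,0,0,0,-0.294],
    [1,1.71,-1.2,0.6,0,0,-0.294],
    [1,1.71,-1.2,1.2,0,0,-0.294],
    [1,1.71,-1.2,1.8,0,0,-0.294],
    [1,1.71,-1.2,2.3,0,0,-0.294],
    [1,1.71,-1.2,2.6,0,0,-0.294],
    [1,1.71,-1.2,2.6,0,0,-0.294],
  ],
)

```text
time_s: 3.65
ee_pos: [0.5114, 0.037, 0.1651]
eef_rot: [-3.14, 0.003, 0.647]
force: [0.8, 0.5, 0.6]
grip_width: 0.0943
grip_force: 0.0
```

```bash
python3 - <<'E'
from h import *
o=ctrl.get_obs(); print(o["time_s"],o["ee_pos"].round(4),np.round(o["eef_rot"],4),np.round(o["force"],2),o["qpos"].round(3))
p=np.array([.5136,.0425,.132])-o["ee_pos"]; Rm=R.from_euler('xyz',o["eef_rot"]).as_matrix(); print(Rm.T@p/.05)
E
```

```text
3.65 [0.5114 0.037  0.1651] [-3.1397e+00  2.7000e-03  6.4660e-01] [0.81 0.54 0.6 ] [ 1.000e-03  2.510e-01  1.666e+00 -0.000e+00  1.228e+00  9.250e-01]
[ 0.10346252 -0.06043708  0.66157825]
```

move_arm(
  targets=[
    [1,0.1,-0.06,0,0,0,0],
    [1,0.1,-0.06,0,0,0,0],
  ],
)

```text
time_s: 3.85
ee_pos: [0.5153, 0.0436, 0.168]
eef_rot: [3.141, -0.002, 0.648]
force: [0.4, 0.2, 0.2]
grip_width: 0.0936
grip_force: 0.0
```

```bash
cat > g.py <<'E'
from h import *
import sys
o=ctrl.get_obs(); print(o["time_s"],o["ee_pos"].round(4),np.round(o["eef_rot"],4),np.round(o["force"],2),np.round(o["moment"],3))
if len(sys.argv)>3:
    p=np.array([float(a) for a in sys.argv[1:4]])-o["ee_pos"]; Rm=R.from_euler('xyz',o["eef_rot"]).as_matrix(); print((Rm.T@p/.05).round(3))
E
python3 g.py .5136 .0425 .132
```

```text
3.85 [0.5153 0.0436 0.168 ] [ 3.1405e+00 -1.6000e-03  6.4820e-01] [0.38 0.22 0.19] [-0.037  0.054  0.012]
[-0.041 -0.003  0.72 ]
```

move_arm(
  targets=[
    [1,-0.04,0,0.3,0,0,0],
    [1,-0.04,0,0.6,0,0,0],
    [1,-0.04,0,0.7,0,0,0],
    [1,-0.04,0,0.7,0,0,0],
    [-1,-0.04,0,0.7,0,0,0],
    [-1,-0.04,0,0.7,0,0,0],
    [-1,-0.04,0,0.7,0,0,0],
    [-1,-0.04,0,0.7,0,0,0],
    [-1,-0.04,0,0.7,0,0,0],
  ],
  grip_force=20,
)

```text
time_s: 4.75
ee_pos: [0.5131, 0.0423, 0.1319]
eef_rot: [3.141, -0.0, 0.649]
force: [-0.4, 0.1, -0.1]
grip_width: 0.0575
grip_force: 0.0
```

```bash
python3 g.py .5136 .0425 .132
```

```text
4.75 [0.5131 0.0423 0.1319] [ 3.1415e+00 -2.0000e-04  6.4880e-01] [-0.37  0.08 -0.11] [-0.003 -0.023 -0.018]
[ 0.011  0.003 -0.002]
```

move_arm(
  targets=[
    [-1,0,0,0,0,0,0],
    [-1,0,0,0,0,0,0],
    [-1,0,0,0,0,0,0],
    [-1,0,0,0,0,0,0],
    [-1,0,0,0,0,0,0],
    [-1,0,0,0,0,0,0],
    [-1,0,0,0,0,0,0],
    [-1,0,0,0,0,0,0],
  ],
)

```text
time_s: 5.55
ee_pos: [0.5132, 0.0421, 0.1318]
eef_rot: [3.141, -0.0, 0.649]
force: [1.6, -2.9, -0.3]
grip_width: 0.014
grip_force: 20.0
```

move_arm(
  targets=[
    [-1,0,0,0.02,0,0,0],
    [-1,0,0,0.04,0,0,0],
    [-1,0,0,0.04,0,0,0],
  ],
)

```text
time_s: 5.85
ee_pos: [0.5132, 0.0421, 0.1298]
eef_rot: [3.141, -0.0, 0.649]
force: [1.7, -3.7, 3.0]
grip_width: 0.0138
grip_force: 20.0
```

move_arm(
  targets=[
    [-1,0,0,0.02,0,0,0],
    [-1,0,0,0.02,0,0,0],
  ],
)

```text
time_s: 6.05
ee_pos: [0.5132, 0.0422, 0.1287]
eef_rot: [3.141, -0.0, 0.649]
force: [2.0, -4.8, 2.1]
grip_width: 0.0139
grip_force: 20.0
```

move_arm(
  targets=[
    [-1,0,0,0.02,0,0,0],
    [-1,0,0,0.02,0,0,0],
  ],
)

```text
time_s: 6.25
ee_pos: [0.5132, 0.0422, 0.1277]
eef_rot: [3.141, -0.0, 0.649]
force: [2.2, -5.0, 2.7]
grip_width: 0.0135
grip_force: 20.0
```

move_arm(
  targets=[
    [-1,0,0.01,0.02,0,0,0],
    [-1,0,0.01,0.02,0,0,0],
  ],
)

```text
time_s: 6.45
ee_pos: [0.5132, 0.0421, 0.1266]
eef_rot: [-3.141, 0.0, 0.649]
force: [-0.6, -2.4, 2.6]
grip_width: 0.0135
grip_force: 20.0
```

move_arm(
  targets=[
    [-1,0,0,0.02,0,0,0],
    [-1,0,0,0.02,0,0,0],
  ],
)

```text
time_s: 6.65
ee_pos: [0.5132, 0.042, 0.1256]
eef_rot: [-3.141, 0.0, 0.649]
force: [0.7, -0.8, 3.1]
grip_width: 0.014
grip_force: 20.0
```

move_arm(
  targets=[
    [-1,0,0,0.02,0,0,0],
    [-1,0,0,0.02,0,0,0],
  ],
)

```text
time_s: 6.85
ee_pos: [0.5132, 0.042, 0.1246]
eef_rot: [-3.141, 0.0, 0.649]
force: [-1.4, -0.7, 3.2]
grip_width: 0.0137
grip_force: 20.0
```

7 mm down, still only the spring; continuing.

move_arm(
  targets=[
    [-1,0,0,0.02,0,0,0],
    [-1,0,0,0.02,0,0,0],
  ],
)

```text
time_s: 7.05
ee_pos: [0.5133, 0.042, 0.1237]
eef_rot: [-3.141, 0.0, 0.649]
force: [-2.1, -0.2, 4.8]
grip_width: 0.0135
grip_force: 20.0
```

move_arm(
  targets=[
    [-1,0,0,0.02,0,0,0],
    [-1,0,0,0.02,0,0,0],
  ],
)

```text
time_s: 7.25
ee_pos: [0.5133, 0.042, 0.123]
eef_rot: [-3.141, -0.0, 0.649]
force: [-2.9, -0.5, 8.4]
grip_width: 0.014
grip_force: 20.0
```

move_arm(
  targets=[
    [-1,0,0,0.014,0,0,0],
    [-1,0,0,0.014,0,0,0],
    [-1,0,0,0.014,0,0,0],
  ],
)

```text
time_s: 7.55
ee_pos: [0.5134, 0.042, 0.1226]
eef_rot: [-3.142, -0.0, 0.649]
force: [-4.3, 0.9, 10.3]
grip_width: 0.0138
grip_force: 20.0
```

move_arm(
  targets=[
    [-1,0.0,0,0.014,0,0,0],
    [-1,0,0,0.014,0,0,0],
    [-1,0,0,0.014,0,0,0],
  ],
)

```text
time_s: 7.85
ee_pos: [0.5134, 0.042, 0.1221]
eef_rot: [3.141, -0.0, 0.649]
force: [-5.7, -0.6, 12.3]
grip_width: 0.0135
grip_force: 20.0
```

move_arm(
  targets=[
    [-1,0,0,0.006,0,0,-0.08],
    [-1,0,0,0.006,0,0,-0.16],
    [-1,0,0,0.006,0,0,-0.24],
    [-1,0,0,0.006,0,0,-0.32],
    [-1,0,0,0.006,0,0,-0.4],
    [-1,0,0,0.006,0,0,-0.4],
  ],
)

```text
time_s: 8.45
ee_pos: [0.5136, 0.0419, 0.122]
eef_rot: [3.141, -0.0, 1.052]
force: [-3.5, -1.8, 13.5]
grip_width: 0.0138
grip_force: 20.0
```

```bash
python3 g.py
```

```text
8.45 [0.5136 0.0419 0.122 ] [ 3.1407e+00 -5.0000e-04  1.0516e+00] [-3.51 -1.84 13.49] [-0.116  0.967 -0.048]
```

move_arm(
  targets=[
    [-1,0,0,0,0,0,-0.1],
    [-1,0,0,0,0,0,-0.2],
    [-1,0,0,0,0,0,-0.3],
    [-1,0,0,0,0,0,-0.4],
    [-1,0,0,0,0,0,-0.5],
    [-1,0,0,0,0,0,-0.6],
    [-1,0,0,0,0,0,-0.7],
    [-1,0,0,0,0,0,-0.8],
    [-1,0,0,0,0,0,-0.9],
    [-1,0,0,0,0,0,-1.0],
    [-1,0,0,0,0,0,-1.0],
  ],
)

```text
time_s: 9.55
ee_pos: [0.5141, 0.0418, 0.1222]
eef_rot: [3.139, 0.001, 2.052]
force: [-1.0, -0.4, 12.7]
grip_width: 0.0139
grip_force: 20.0
```

```bash
python3 g.py; python3 - <<'E'
from h import *
a,_=ctrl.camera("top"); b,_=ctrl.camera("scene"); w,_=ctrl.camera("wrist")
save("c2",np.hstack([cv2.resize(x,(400,400),interpolation=cv2.INTER_CUBIC) for x in (b[210:310,270:370],w[:320,160:480])]))
E
```

```text
9.55 [0.5141 0.0418 0.1222] [3.1394e+00 1.4000e-03 2.0524e+00] [-0.98 -0.41 12.74] [-0.333  0.171  0.018]
```

View pics/c2.png

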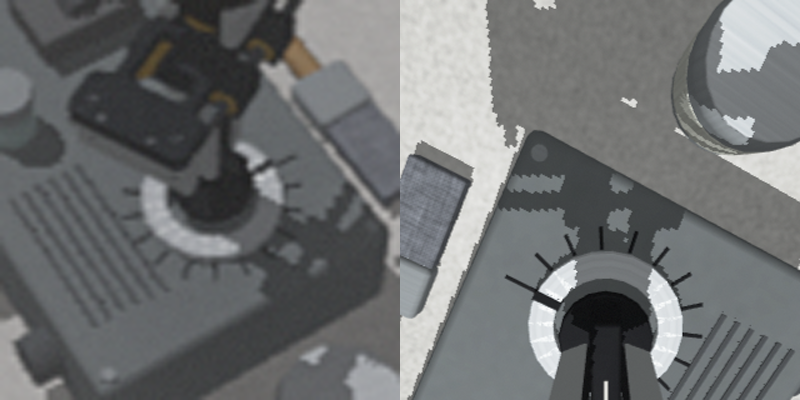

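The wrist view (right half) shows the black pointer line at (545,300) aligned with the longest tick (520,285), so the dial is at or very near its stop. I'll wind a little further to be sure.

move_arm(
  targets=[
    [-1,0,0,0,0,0,-0.1],
    [-1,0,0,0,0,0,-0.2],
    [-1,0,0,0,0,0,-0.3],
    [-1,0,0,0,0,0,-0.4],
    [-1,0,0,0,0,0,-0.5],
    [-1,0,0,0,0,0,-0.5],
    [-1,0,0,0,0,0,-0.5],
  ],
)

```text
time_s: 10.4
ee_pos: [0.5144, 0.042, 0.1223]
eef_rot: [3.14, 0.003, 2.549]
force: [0.7, -0.1, 12.7]
grip_width: 0.0139
grip_force: 20.0
```

```bash
python3 g.py; python3 - <<'E'
from h import *
o=ctrl.get_obs(); w,_=ctrl.camera("wrist"); K,T=T_cam("wrist",o)
save("c3",cv2.resize(w[100:400,160:480],(640,600),interpolation=cv2.INTER_CUBIC))
c=np.array([.5136,.042,.082]); 
pts=[c+.0345*np.array([np.cos(a),np.sin(a),0]) for a in np.radians(np.arange(0,360,2))]
P=np.linalg.inv(T); 
for a,p in zip(range(0,360,2),pts):
    q=P[:3,:3]@p+P[:3,3]; u,v=(K@q)[:2]/q[2]
    if 0<=u<640 and 0<=v<480: print(a,round(u),round(v),w[int(round(v)),int(round(u))].mean().round(),end=' | ')
E
```

```text
10.4 [0.5144 0.042  0.1223] [3.1397e+00 2.6000e-03 2.5491e+00] [ 0.74 -0.15 12.65] [-0.018 -0.255  0.027]
0 350 299 104.0 | 2 352 298 105.0 | 4 353 297 105.0 | 6 355 296 102.0 | 8 356 295 105.0 | 10 357 294 104.0 | 12 358 293 104.0 | 14 360 292 103.0 | 16 361 291 104.0 | 18 362 290 165.0 | 20 363 288 251.0 | 22 364 287 254.0 | 24 365 286 247.0 | 26 366 284 232.0 | 28 367 283 232.0 | 30 368 282 232.0 | 32 369 280 233.0 | 34 369 279 232.0 | 36 370 277 248.0 | 38 371 276 249.0 | 40 371 274 232.0 | 42 372 273 232.0 | 44 372 271 233.0 | 46 373 269 232.0 | 48 373 268 232.0 | 50 373 266 232.0 | 52 373 265 232.0 | 54 374 263 231.0 | 56 374 261 231.0 | 58 374 260 231.0 | 60 374 258 231.0 | 62 374 256 231.0 | 64 373 255 252.0 | 66 373 253 254.0 | 68 373 251 232.0 | 70 373 250 231.0 | 72 372 248 231.0 | 74 372 246 231.0 | 76 371 245 181.0 | 78 371 243 128.0 | 80 370 242 129.0 | 82 369 240 129.0 | 84 369 239 128.0 | 86 368 237 130.0 | 88 367 236 129.0 | 90 366 234 128.0 | 92 365 233 129.0 | 94 364 231 128.0 | 96 363 230 129.0 | 98 362 229 129.0 | 100 361 227 130.0 | 102 359 226 129.0 | 104 358 2
[... 1827 characters left out ...]
 288 293 297 104.0 | 290 295 298 104.0 | 292 296 299 104.0 | 294 297 300 105.0 | 296 299 301 105.0 | 298 300 302 104.0 | 300 302 302 104.0 | 302 303 303 104.0 | 304 305 304 103.0 | 306 307 304 20.0 | 308 308 305 23.0 | 310 310 305 19.0 | 312 311 305 20.0 | 314 313 306 17.0 | 316 315 306 29.0 | 318 316 306 43.0 | 320 318 307 42.0 | 322 320 307 42.0 | 324 322 307 65.0 | 326 323 307 171.0 | 328 325 307 224.0 | 330 327 307 39.0 | 332 328 306 37.0 | 334 330 306 37.0 | 336 332 306 36.0 | 338 333 306 36.0 | 340 335 305 27.0 | 342 337 305 26.0 | 344 338 305 26.0 | 346 340 304 22.0 | 348 341 304 22.0 | 350 343 303 103.0 | 352 345 302 104.0 | 354 346 302 104.0 | 356 348 301 105.0 | 358 349 300 104.0 |
```

View pics/c3.png

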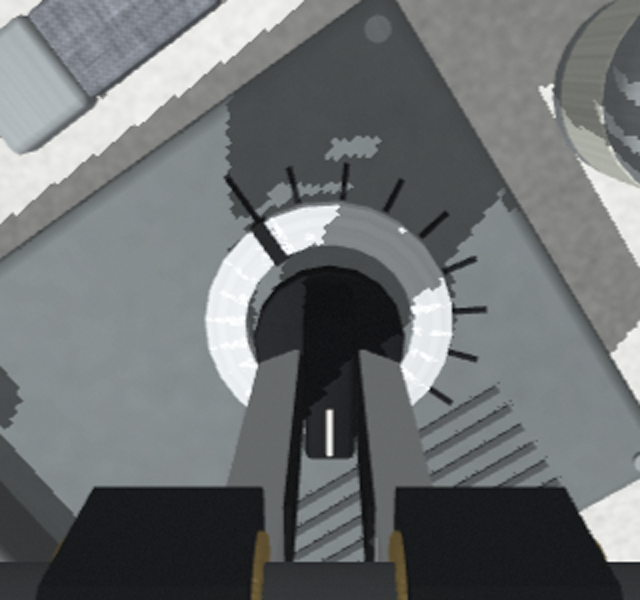

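Picture: the pointer (265,240) is exactly on the long tick, so the dial is at the stop. Now 100° clockwise.

move_arm(
  targets=[
    [-1,0,0,0,0,0,0.1],
    [-1,0,0,0,0,0,0.2],
    [-1,0,0,0,0,0,0.3],
    [-1,0,0,0,0,0,0.4],
    [-1,0,0,0,0,0,0.5],
    [-1,0,0,0,0,0,0.6],
    [-1,0,0,0,0,0,0.7],
    [-1,0,0,0,0,0,0.8],
    [-1,0,0,0,0,0,0.9],
    [-1,0,0,0,0,0,1.0],
    [-1,0,0,0,0,0,1.0],
  ],
)

```text
time_s: 11.55
ee_pos: [0.5138, 0.0417, 0.1221]
eef_rot: [3.14, 0.0, 1.545]
force: [-3.1, -1.7, 13.4]
grip_width: 0.0139
grip_force: 20.0
```

```bash
cat > dial.py <<'E'
from h import *
o=ctrl.get_obs(); print(o["ee_pos"].round(4),np.round(o["eef_rot"],3),o["force"].round(1))
w,_=ctrl.camera("wrist"); save("wd%d"%(o["time_s"]*100),w); K,T=T_cam("wrist",o); P=np.linalg.inv(T); g=w.mean(2)
A=np.arange(0,360,1); res={}
for r in (.030,.034,.038):
    p=np.array([.5136,.042,.082])+r*np.c_[np.cos(np.radians(A)),np.sin(np.radians(A)),0*A]
    q=p@P[:3,:3].T+P[:3,3]; uv=q@K.T; uv=(uv[:,:2]/uv[:,2:]).round().astype(int)
    ok=(uv>=0).all(1)&(uv[:,0]<640)&(uv[:,1]<480)
    v=np.full(360,np.nan); v[ok]=g[uv[ok,1],uv[ok,0]]
    d=np.where(v<70)[0]; s=np.split(d,np.where(np.diff(d)>1)[0]+1)
    print(r,[(int(x[0]),int(x[-1])) for x in s if len(x)], int((~ok).sum()))
E
python3 dial.py
```

```text
[0.5138 0.0417 0.1221] [3.14  0.    1.545] [-3.1 -1.7 13.4]
0.03 [(118, 128), (244, 292)] 0
0.034 [(119, 126), (247, 265), (272, 290)] 0
0.038 [(119, 125), (248, 265), (271, 288)] 0
```

move_arm(
  targets=[
    [-1,0,0,0,0,0,0.1],
    [-1,0,0,0,0,0,0.2],
    [-1,0,0,0,0,0,0.3],
    [-1,0,0,0,0,0,0.4],
    [-1,0,0,0,0,0,0.5],
    [-1,0,0,0,0,0,0.6],
    [-1,0,0,0,0,0,0.7],
    [-1,0,0,0,0,0,0.745],
    [-1,0,0,0,0,0,0.745],
    [-1,0,0,0,0,0,0.745],
  ],
)

```text
time_s: 12.6
ee_pos: [0.5135, 0.0419, 0.122]
eef_rot: [3.141, -0.001, 0.804]
force: [-5.4, -0.1, 13.6]
grip_width: 0.0137
grip_force: 20.0
```

```bash
python3 dial.py
```

```text
[0.5135 0.0419 0.122 ] [ 3.141e+00 -1.000e-03  8.040e-01] [-5.4 -0.1 13.6]
0.03 [(78, 87), (200, 248)] 0
0.034 [(78, 87), (203, 222), (227, 247)] 0
0.038 [(79, 85), (205, 221), (228, 244)] 0
```

move_arm(
  targets=[
    [-1,0,0,-0.06,0,0,0],
    [-1,0,0,-0.14,0,0,0],
    [-1,0,0,-0.21,0,0,0],
    [-1,0,0,-0.21,0,0,0],
    [1,0,0,-0.21,0,0,0],
    [1,0,0,-0.21,0,0,0],
    [1,0,0,-0.21,0,0,0],
    [1,0,0,-0.21,0,0,0],
    [1,0,0,-0.21,0,0,0],
    [1,0,0,-0.21,0,0,0],
  ],
)

```text
time_s: 13.65
ee_pos: [0.5133, 0.0418, 0.1315]
eef_rot: [-3.142, 0.0, 0.804]
force: [0.3, -0.4, 0.2]
grip_width: 0.0581
grip_force: 0.0
```

```bash
python3 dial.py
```

```text
[0.5133 0.0418 0.1315] [-3.142  0.     0.804] [ 0.3 -0.4  0.2]
0.03 [(78, 87), (158, 281), (283, 283)] 0
0.034 [(79, 86), (182, 258), (260, 260)] 0
0.038 [(79, 86), (211, 222), (227, 238)] 0
```

move_arm(
  targets=[
    [1,0,0,0,0,0,0],
    [1,0,0,-0.4,0,0,0],
    [1,0,0,-0.9,0,0,0],
    [1,0,0,-1.5,0,0,0],
    [1,0,0,-2.0,0,0,0],
    [1,0,0,-2.4,0,0,0],
    [1,0,0,-2.4,0,0,0],
  ],
)

```text
time_s: 14.4
ee_pos: [0.5142, 0.0419, 0.254]
eef_rot: [3.138, -0.003, 0.804]
force: [-1.0, 1.2, -0.0]
grip_width: 0.0941
grip_force: 0.0
```

```bash
cat >> dial.py <<'E'
# top-down rectified view of box top around dial
S=np.mgrid[:400,:400]; X=.5136+(200-S[0])*.12/400; Y=.042+(200-S[1])*.12/400
q=np.stack([X.ravel(),Y.ravel(),np.full(X.size,.081)],1)@P[:3,:3].T+P[:3,3]; uv=q@K.T; uv=(uv[:,:2]/uv[:,2:]).astype(np.float32)
im=cv2.remap(w,uv[:,0].reshape(400,400),uv[:,1].reshape(400,400),cv2.INTER_CUBIC); save("rect%d"%(o["time_s"]*100),im)
cv2.imwrite("pics/rect.png",cv2.cvtColor(im,cv2.COLOR_RGB2BGR))
for t,h in (("switch_tip",.155),("jar",.08)):
    for r in ctrl.tip_of("wrist",t)[:1]: print(t,round(r["score"],2),np.round(r["point"],1),at_z(K,T,r["point"],h).round(4))
E
python3 dial.py
```

```text
[0.5142 0.0419 0.254 ] [ 3.138e+00 -3.000e-03  8.040e-01] [-1.   1.2 -0. ]
0.03 [(78, 87), (171, 171), (174, 174), (180, 221), (228, 252), (255, 257), (259, 259)] 0
0.034 [(78, 85), (211, 221), (228, 238)] 0
0.038 [(78, 85), (213, 222), (228, 236)] 0
switch_tip 0.86 [418.6 371.9] [ 0.4859 -0.1164  0.155 ]
jar 0.98 [446.1 243.9] [ 0.5881 -0.07    0.08  ]
```

View pics/rect.png

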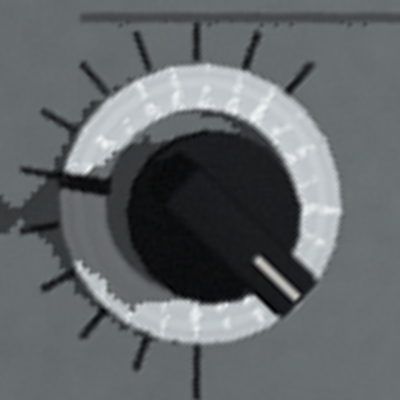

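The rectified view shows the pointer (85,185) on the fifth tick clockwise from the long one at (197,370). Now the switch.

move_arm(
  targets=[
    [-1,-0.7,0.2,0,0,0,0.14],
    [-1,-1.4,0.4,0,0,0,0.28],
    [-1,-2.1,0.6,0,0,0,0.42],
    [-1,-2.8,0.8,0,0,0,0.56],
    [-1,-3.46,1.0,0,0,0,0.7],
    [-1,-3.46,1.0,0,0,0,0.804],
    [-1,-3.46,1.0,0,0,0,0.804],
    [-1,-3.46,1.0,0.5,0,0,0.804],
    [-1,-3.46,1.0,1.0,0,0,0.804],
    [-1,-3.46,1.0,1.0,0,0,0.804],
  ],
)

```text
time_s: 15.55
ee_pos: [0.428, -0.1164, 0.1984]
eef_rot: [-3.139, 0.006, 0.004]
force: [0.6, -0.2, -0.6]
grip_width: 0.0173
grip_force: 0.0
```

```bash
python3 g.py .430 -.117 .150
```

```text
15.55 [ 0.428  -0.1164  0.1984] [-3.1395  0.0057  0.0037] [ 0.64 -0.17 -0.64] [ 0.062 -0.019  0.037]
[0.045 0.015 0.967]
```

move_arm(
  targets=[
    [-1,0,0,0.5,0,0,0],
    [-1,0,0,0.96,0,0,0],
    [-1,0,0,0.96,0,0,0],
    [-1,0.3,0,0.96,0,0,0],
    [-1,0.5,0,0.96,0,0,0],
    [-1,0.7,0,0.96,0,0,0],
    [-1,0.9,0,0.96,0,0,0],
    [-1,1.1,0,0.96,0,0,0],
    [-1,1.3,0,0.96,0,0,0],
    [-1,1.5,0,0.96,0,0,0],
    [-1,1.7,0,0.96,0,0,0],
    [-1,1.7,0,0.96,0,0,0],
  ],
)

```text
time_s: 16.75
ee_pos: [0.5151, -0.1173, 0.1532]
eef_rot: [-3.141, 0.0, 0.0]
force: [0.3, -0.1, -1.1]
grip_width: 0.0004
grip_force: 0.0
```

move_arm(
  targets=[
    [-1,0.06,0,0,0,0,0],
    [-1,0.06,0,0,0,0,0],
  ],
)

```text
time_s: 16.95
ee_pos: [0.5172, -0.1173, 0.1532]
eef_rot: [-3.141, 0.001, -0.0]
force: [-0.6, 0.3, 0.8]
grip_width: 0.0003
grip_force: 0.1
```

move_arm(
  targets=[
    [-1,0.06,0,0,0,0,0],
    [-1,0.06,0,0,0,0,0],
  ],
)

```text
time_s: 17.15
ee_pos: [0.5203, -0.1174, 0.1535]
eef_rot: [-3.142, 0.0, -0.0]
force: [-0.7, -0.2, -0.5]
grip_width: 0.0006
grip_force: 0.2
```

```bash
cat > sw.py <<'E'
from h import *
o=ctrl.get_obs(); print(o["time_s"],o["ee_pos"].round(4),o["force"].round(1))
for c in ("scene","wrist","top"):
    im,d=ctrl.camera(c); save("sw_%s_%d"%(c,o["time_s"]*100),im); K,T=T_cam(c,o)
    for r in ctrl.tip_of(c,"switch_tip")[:1]: print(c,round(r["score"],2),np.round(r["point"],1),at_z(K,T,r["point"],.155).round(4))
E
python3 sw.py
```

```text
17.15 [ 0.5203 -0.1174  0.1535] [-0.7 -0.2 -0.5]
scene 0.44 [278.1 201.3] [ 0.5393 -0.1126  0.155 ]
wrist 0.91 [323.9 253.4] [ 0.5404 -0.1166  0.155 ]
```

move_arm(
  targets=[
    [-1,0.06,0,0,0,0,0],
    [-1,0.06,0,0,0,0,0],
  ],
)

```text
time_s: 17.65
ee_pos: [0.5226, -0.1174, 0.1533]
eef_rot: [-3.141, 0.003, -0.0]
force: [-8.2, -0.4, 1.8]
grip_width: 0.0002
grip_force: 3.8
```

The lever is against its end stop. Retreating.

move_arm(
  targets=[
    [-1,-0.3,0,0,0,0,0],
    [-1,-0.9,0,0,0,0,0],
    [-1,-1.6,0,0,0,0,0],
    [-1,-2.0,0,-0.5,0,0,0],
    [-1,-2.0,0,-1.3,0,0,0],
    [-1,-2.0,0,-2.0,0,0,0],
    [-1,-2.0,0,-2.5,0,0,0],
    [-1,-2.0,0,-2.5,0,0,0],
  ],
)

```text
time_s: 18.45
ee_pos: [0.4244, -0.1178, 0.2819]
eef_rot: [3.14, -0.006, -0.0]
force: [-0.0, -0.1, -0.7]
grip_width: 0.0006
grip_force: 0.0
```

```bash
python3 sw.py; python3 dial.py; python3 - <<'E'
import cv2,glob,numpy as np
a=cv2.imread(sorted(glob.glob("pics/sw_wrist_*"))[-1]); r=cv2.resize(cv2.imread("pics/rect.png"),(300,300))
a=cv2.resize(a,(400,300)); cv2.imwrite("pics/fin.png",np.hstack([a,r]))
E
```

```text
18.45 [ 0.4244 -0.1178  0.2819] [-0.  -0.1 -0.7]
scene 0.71 [274.9 200.9] [ 0.5452 -0.1177  0.155 ]
wrist 0.92 [324.  91.] [ 0.5423 -0.1174  0.155 ]
[ 0.4231 -0.1173  0.2775] [-3.141e+00  2.000e-03 -0.000e+00] [-0.3 -0.2 -0.6]
0.03 [(31, 147)] 0
0.034 [(45, 46), (48, 132)] 0
0.038 [(57, 106), (109, 109)] 0
switch_tip 0.62 [322.4  84.9] [ 0.5441 -0.1153  0.155 ]
jar 0.92 [272.2  47.7] [ 0.5869 -0.0659  0.08  ]
```

View pics/fin.png

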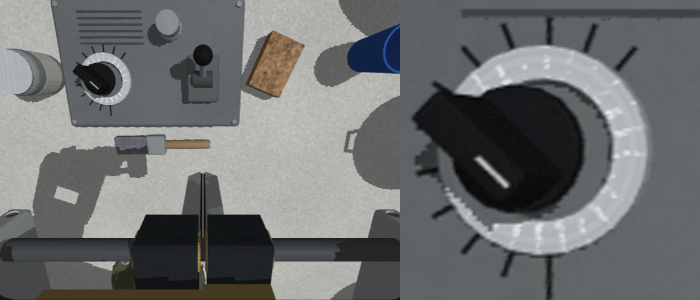

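The lever now leans away from the robot, with its tip at x = 0.542–0.545 m against an expected 0.542 m at full throw. The dial is untouched since I checked it and the bystanders stand where they were.

```bash
python3 -c "
from station import ctrl
print(ctrl.hand_in())"
```

```text
the job is handed in; nothing more can be done
None
```

Handed in, with no verdict returned: the dial was wound to its stop and set on the fifth click, the knob let up, the switch tipped fully over, and the robot is clear of everything.

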